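Set the ratchet to loosen and back the vessel plug off to its stop

TASK

The ratchet on top of the small pressure vessel is set to tighten: flip the small direction lever on its head right across until it snaps over to the other side. Then swing the ratchet's handle by its black knob to unscrew the plug anticlockwise seen from above, swinging back and again as often as needed, until the plug's lug bears firmly on the stop pin; feel for it and do not force it. Leave the lever where you set it, let go, and do not knock over or push about the flask and vials.

Things in the scene. Friction and masses are not known exactly. Their poses are not given: they have to be found in the camera images.
- vessel: Small steel pressure vessel, fixed to the bench: square base plate 124x124x10 mm, round body, top flange 116 mm across at height 68 mm. Origin: centre of the underside, z up; all the hinges named below turn about its vertical z axis. With the handle at 0 the handle's arm points along the vessel's own -y
- handle (a joint): Ratchet head (84 mm across, from 82 to 104 mm above the bench) with its swinging arm. 0: arm along the vessel's -y; grows anticlockwise seen from above; hard end stops at -0.55 and 0.55 rad. Takes about 0.2 N m to swing freely (2 N at the knob); a little more to click back over the teeth
- knob (a point): Centre of the gripping part of the upright round black knob at the handle's end, 120 mm from the hinge axis and 126 mm above the bench. The black knob is 22 mm thick and 42 mm tall, from 103 to 145 mm above the bench; it does not spin; the arm below it is 14 mm thick, its axis 93 mm above the bench
- dirlever (a joint): Direction lever on top of the ratchet head, turning about the same vertical axis, measured relative to the head. 0: on its clockwise side (tighten; it starts here: anticlockwise swings only click, clockwise swings would tighten). 0.7 rad: fully over on its anticlockwise side (loosen: anticlockwise swings of the handle drive the plug, clockwise swings click back freely). Snaps over centre at 0.35 rad; 2 to 3 N at the tab. Half way, it points exactly away from the arm
- lever_tab (a point): Centre of the top of the lever's upright tab, 44 mm from the hinge axis on the side away from the arm, about 133 mm above the bench. The tab is 7 mm thick in the pushing direction and 9 mm wide, and rises 22 mm above the flat lever (top of the lever and its hub: 111 mm above the bench). Push it sideways anticlockwise to loosen
- plug (a joint): Angle of the screw plug under the ratchet head, growing as it is unscrewed (anticlockwise seen from above). Starts between 0.05 and 0.45; its lug meets the stop pin at about 1.2 rad. Stays where it is left; takes 0.35 N m to turn (3 N at the knob, on top of the handle's own 2 N). The ratchet has 18 teeth, so up to 0.35 rad of each swing is lost before it bites
- lug: Steel lug of the plug, 8 mm wide, sticking out under the head to 58 mm from the axis, 70 to 79 mm above the bench. Origin on the hinge axis; its own x points out along the lug
- stop_pin: Upright steel pin, 8 mm thick, on the vessel's flange, 52 mm from the axis, top 83 mm above the bench; the lug runs up against it. Origin: centre of its foot. Bearing firmly: over 16 N here (12 N in all at the knob). Over 45 N here, even briefly (24 N at the knob), strains the thread. A steady 13 to 16 N at the knob is right; jerky moves peak 5 N higher. Once it touches, about 2 N per mm at the knob
- flask: Stoppered conical glass flask, 51 mm wide, 95 mm tall, standing left of the vessel. Origin: centre of its underside, z up
- vial_a: White screw-cap vial, 27 mm wide, 48 mm tall, standing beyond the handle's end. Origin: centre of its underside, z up
- vial_b: Brown screw-cap vial, 27 mm wide, 52 mm tall, standing right of the vessel, nearer to it than the white one. Origin: centre of its underside, z up
There are look-alikes about, which are no part of the job. Several things have the shape of the flask; the one meant has the colours described above.

How it is judged (in metres and radians):
On the way, in this order (a step that is already met when the one before it is completed fails the run):
1. the direction lever has been flipped across to the loosening side, the plug not yet turned to its stop (value of joint dirlever above 0.6 rad and value of joint plug below 1 rad), for 0.2 s.
2. the plug's lug bears firmly (over 16 N) on the stop pin (contact force between lug and stop_pin above 16 N and value of joint dirlever above 0.6 rad), for 0.2 s.
At the end, for the whole second after the job is handed in: The direction lever is over on the loosening side (above 0.6 rad), the plug has been turned out to its stop (above 1.12 rad), plug and handle are still (below 0.05 rad/s), and flask and vials stand upright (within 0.2 rad) (value of joint dirlever above 0.6 rad and value of joint plug above 1.12 rad and velocity of joint plug between -0.05 and 0.05 rad/s and velocity of joint handle between -0.05 and 0.05 rad/s and angle between each of flask, vial_a, vial_b's own z axis and vertical below 0.2 rad); the robot touches nothing.
It fails at once if the plug is forced against the stop pin (over 45 N at the lug) (contact force between lug and stop_pin above 45 N).
It fails at once if the plug is turned the wrong way, tighter than it stood at the outset (below -0.15 rad) (value of joint plug below -0.15 rad).
It fails at once if the flask or a vial is knocked over or pushed more than 30 mm (distance of any of flask, vial_a, vial_b from where it was at the start of the episode above 0.03 m or angle between any of flask, vial_a, vial_b's own z axis and vertical above 0.5 rad).
It fails at once if the plug's lug is pushed directly instead of through the ratchet (contact force between any of the fingers, the arm and lug above 3 N).
It also fails if it takes over 72 s, if anything falls off the work surface, if the arm or the gripper's body presses on something with over 40 N, if the wrist force passes 120 N, or if a joint passes its speed limit or range.

ROBOT

A 7-joint arm with a two-finger parallel gripper is mounted at the origin on a cart in front of the work surface, level with it; the furniture and walls round the work are solid. World frame = base frame: x ahead of the robot, y to its left, z up, the work surface at z = 0. Lengths are in m, angles in degrees, forces in N, time in s.
With the tool pointing down it reaches from about 0.425 to 0.95 m from the base axis. Payload 4.7 kg.
Tool frame: the origin (TCP) lies at the very end of the fingers, on their centre line; the grasp point (between the pads) lies 19 mm behind it (arm.pinch_z is the distance from the TCP to the grasp point, in m); z points along the fingers, y is the line along which they close (so a half turn about z gives the same grasp; the last joint's range is limited). The gripper opens to 85 mm and grips with 20 to 120 N. Pads are 22 mm wide; open, the fingers measure 114 mm over their backs; the gripper's body (76 mm by 85 mm) begins 54 mm behind the grasp point. The pads swing forward as they close: fully open they stand 13 mm farther back than shut.
Start: joints at [62.229, 26.849, -2.785, 87.806, 1.381, 65.374, -4.715], TCP at [0.297, -0.606, 0.231] pointing down, gripper open.
Joint ranges: [-148.3, 148.3], [-19.14, 114.17], [-79.39, 73.82], [5.75, 140.21], [-59.74, 239.74], [12.07, 113.84], [-152.46, 152.46]. Speed limits (degrees/s): [147.25, 147.25, 180, 180, 180, 180, 180].

INTERFACE

Orientations are given as [roll, pitch, yaw] about the fixed x, y, z axes, in that order (R = Rz(yaw) Ry(pitch) Rx(roll)).
In Python, from cell import arm gives the robot as it stands.
- The arm moves only by the tool drive_tool, never from a script. Its argument "motion" is a list of rows, each an object with "delta_pos": the shift along the world's x, y, z in cm, a list of three; "delta_rot": the turn, a rotation vector about the world's x, y, z in rad, a list of three; "hand": the opening in per cent of the stroke, from 0 (shut) to 100 (fully open). In form: [{"delta_pos": [tx, ty, tz], "delta_rot": [wx, wy, wz], "hand": hand}, ...]. A call has 1 to 20 rows; each row is the pose to reach, as a shift and turn from the pose commanded when the call began; what a row does not reach only later rows make up. A row lasts 1/10 s, in which the tool goes at most 50 mm and 8.59 degrees, less where a joint would pass 70% of its speed; a pose out of reach is approached as far as the arm can. A call with a gripper value outside its range is refused whole. The fingers move at their own pace and stop on an object; "newtons" is the grip in N (left out, the last holds). Time passes only in rows, so rows that repeat a pose let the fingers close. It gives the time, the measured TCP pose, the force, the opening and the grip force at its end, in the units of the state.
- arm.state(): the state, without advancing time (a new reading comes with each control period).
- arm.grab_frame(name): name is "side" or "top" or "wrist"; returns (picture, depth): 400x640x3 uint8, red, green, blue; 400x640 float32, m along the optical axis (not along the pixel's ray), 0 where there is no reading.
- arm.get_calibration(name): a dict with "K" (3x3 intrinsics, pixels), "D" ([k1, k2, p1, p2, k3] as OpenCV has them; the pictures are not rectified), "xyz" and "attitude" of the camera in the world. Camera axes: x right, y down, z forward; pixel columns grow to the right and rows downward; lengths in m; the calibration is good to about 2 mm. A picture is of the moment at which its call begins: read the wrist's pose just before it. get_calibration takes no time and is no camera call; for the wrist camera it gives the pose at the moment of the call.
- arm.sign_off(): hands the job in; it is judged then, once.
The state is a dict: "time_s": time; "joint_pos": joint angles; "dq": joint speeds; "tau": joint torques, N m; "ee_pos": TCP position; "orientation": TCP orientation; "force": force on the tool from outside, world axes, zero at the start; "moment": the same for the moment, N m; "grip_width": opening from 0.0 (shut) to 1.0 (fully open); "gripper_force": force on a finger pad.
Only numpy, scipy, OpenCV 4.12 (cv2) and the standard library are available. Lean on these libraries where they do the work, as an engineer would, in place of code of your own. Each camera call takes 0.05 s, during which the arm holds its last target. There are 200 camera calls.

## Working session

There is one attempt and no reset: what is moved stays moved. The work goes in short steps, Python scripts to look and compute and a tool call to move; the robot and the scene stay as the last step left them, time stands still between calls to the robot, and variables do not carry over. Pictures are saved under pics/ and viewed, at most 10 in all, crops included, and the job is handed in when it is done.

Besides the shell and the picture viewer there is one more tool, called after ">>>" in YAML: its name, and indented under it one key for each argument. drive_tool: Moves the arm, as the interface text tells. Its arguments: {"type":"object","properties":{"motion":{"type":"array"},"newtons":{"type":"number"}},"required":["motion"]}

```bash
mkdir -p pics; cat > h.py <<'E'
import numpy as np, cv2
from scipy.spatial.transform import Rotation as R
from cell import arm
def grab(n):
    c=arm.get_calibration(n); p,d=arm.grab_frame(n); return c,p,d
def cloud(c,d):
    h,w=d.shape; u,v=np.meshgrid(np.arange(w),np.arange(h))
    q=cv2.undistortPoints(np.stack([u,v],-1).reshape(-1,1,2).astype(np.float64),np.array(c["K"]),np.array(c["D"])).reshape(h,w,2)
    P=np.dstack([q[...,0]*d,q[...,1]*d,d])
    a=np.array(c["attitude"]); 
    M=a if a.shape==(3,3) else R.from_euler('xyz',a,degrees=True).as_matrix()
    return P@M.T+np.array(c["xyz"])
E
python3 - <<'E'
from h import *
for n in("top","side"):
    c,p,d=grab(n); np.savez(f'{n}.npz',p=p,d=d); print(n,c); cv2.imwrite(f'pics/{n}0.png',p[...,::-1])
print(arm.state())
E
```

```text
top {'K': array([[361.76738928,   0.        , 319.42869548],
       [  0.        , 361.76738928, 201.76097135],
       [  0.        ,   0.        ,   1.        ]]), 'D': array([-0.00483994,  0.        ,  0.        ,  0.        ,  0.        ]), 'xyz': array([0.44252243, 0.14942001, 0.94005577]), 'attitude': array([-1.76250658e+02,  4.40922822e-02, -9.01733129e+01])}
side {'K': array([[385.20431443,   0.        , 328.8510863 ],
       [  0.        , 385.20431443, 199.95349142],
       [  0.        ,   0.        ,   1.        ]]), 'D': array([0.01834554, 0.        , 0.        , 0.        , 0.        ]), 'xyz': array([ 0.12700102, -0.48931141,  0.56804276]), 'attitude': array([-121.44220273,   -1.0712212 ,  -29.62836856])}
{'time_s': 0.1, 'joint_pos': array([62.23118837, 26.89383582, -2.78424684, 87.8675753 ,  1.37938368,
       65.37374683, -4.71602408]), 'dq': array([-0.05097983, -0.03527797, -0.02988664, -0.11679049,  0.0260466 ,
       -0.05916842,  0.07814529]), 'tau': array([ 4.81237803e-04, -5.11517394e+01, -4.70834132e-02, -2.38389981e+01,
        1.07653585e-02,  4.34870293e-03, -4.99664310e-06]), 'ee_pos': array([ 0.29688392, -0.6056218 ,  0.23034765]), 'orientation': array([-1.79898344e+02,  2.21746199e-03,  2.61134140e+01]), 'force': array([ 0.05990013,  0.33830056, -0.08674806]), 'moment': array([-0.01067481,  0.00032545, -0.0810439 ]), 'gripper_force': 0.0, 'grip_width': 0.997013052753387}
```

View pics/top0.png

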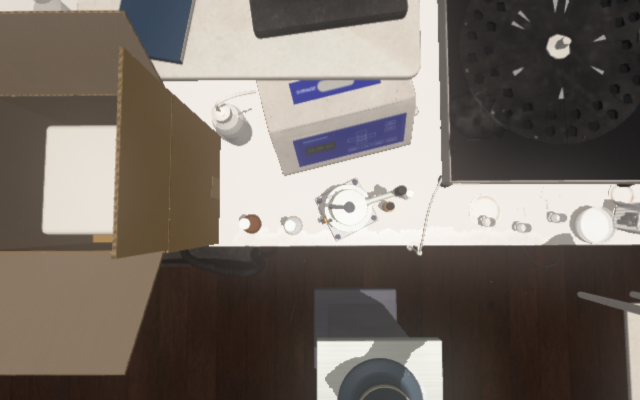

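View pics/side0.png

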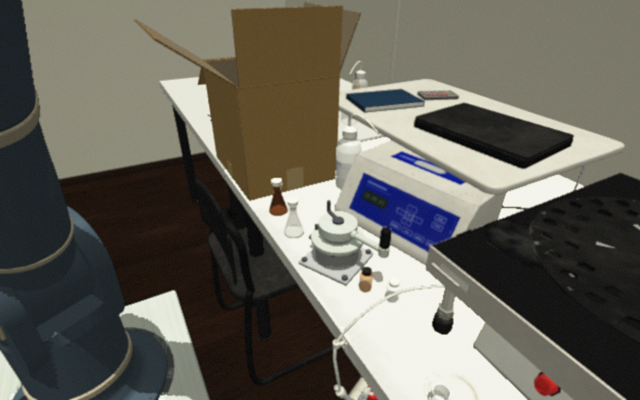

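The top view shows the vessel head at (348,209), the knob at (400,190), the lever pointing left with its tab at about (328,207), and its start side still to be confirmed. The brown vial is at (387,207) and the white vial at (409,193). The clear flask is at (292,226). Possible look-alikes are the brown flask at (251,224) and, at far right, the small bottles at (487,220), (520,227) and (553,216). The side view shows the tab at (330,205) and the knob at (385,238).

```bash
python3 - <<'E'
from h import *
C={}
for n in("top","side"):
    z=np.load(n+'.npz'); c=arm.get_calibration(n); C[n]=(z['p'],cloud(c,z['d']))
P=np.concatenate([C[n][1].reshape(-1,3) for n in C]); col=np.concatenate([C[n][0].reshape(-1,3) for n in C]).astype(int)
tp=C['top'][1]
for u,v in[(348,209),(400,190),(328,207),(387,207),(408,193),(292,226),(251,224)]: print((u,v),tp[v,u].round(3))
c0=tp[209,348]
near=np.hypot(P[:,0]-c0[0],P[:,1]-c0[1])<0.17
def cl(name,m):
    q=P[near&m]; print(name,len(q),q.mean(0).round(4),q.min(0).round(3),q.max(0).round(3))
dark=col.max(1)<60
cl('knob',dark&(P[:,2]>.112)&(P[:,2]<.15)&(P[:,1]<c0[1]-.06))
r=np.hypot(P[:,0]-c0[0],P[:,1]-c0[1])
cl('tab',(P[:,2]>.118)&(r<.075)); cl('head',(P[:,2]>.098)&(P[:,2]<.107)&(r<.06))
for k in('top','side'):
    p,q=C[k]; rr=np.hypot(q[...,0]-c0[0],q[...,1]-c0[1]); m=(q[...,2]>.098)&(q[...,2]<.107)&(rr<.055); a=q[m][:,:2]
    (x,y),rad=cv2.minEnclosingCircle(a.astype(np.float32)); print(k,'head',x,y,rad)
    m=(q[...,2]>.119)&(rr<.07); print(k,'tab',q[m].mean(0),m.sum())
    m=(q[...,2]>.112)&(q[...,2]<.15)&(rr>.09)&(rr<.15)&(p.max(2)<70); print(k,'knob',np.median(q[m],0),m.sum())
p=C['top'][0][150:250,235:435]; s=C['side'][0][170:310,260:420]
cv2.imwrite('pics/crop.png',np.vstack([cv2.resize(p,(600,300),interpolation=2),cv2.resize(s,(600,300),interpolation=2)])[...,::-1])
E
```

```text
(348, 209) [0.48  0.084 0.111]
(400, 190) [ 0.52  -0.028  0.143]
(328, 207) [0.487 0.129 0.068]
(387, 207) [ 0.487 -0.016  0.05 ]
(408, 193) [ 0.522 -0.07   0.046]
(292, 226) [0.441 0.214 0.093]
(251, 224) [0.447 0.317 0.057]
knob 168 [ 0.5144 -0.0389  0.1319] [ 0.508 -0.045  0.112] [ 0.525 -0.03   0.147]
tab 51 [0.4844 0.1245 0.1278] [0.48  0.12  0.118] [0.491 0.131 0.134]
head 1585 [0.4827 0.0764 0.1035] [0.44  0.026 0.098] [0.527 0.123 0.107]
top head 0.48749738931655884 0.0771932303905487 0.04613547772169113
top tab [0.48710616 0.12509261 0.13037906] 16
top knob [nan nan nan] 0
side head 0.48413124680519104 0.07653515785932541 0.045826856046915054
side tab [0.48323231 0.12411334 0.12717921] 33
side knob [ 0.51387975 -0.03976506  0.13291734] 175
  return _methods._mean(a, axis=axis, dtype=dtype,
  ret = um.true_divide(
```

View pics/crop.png

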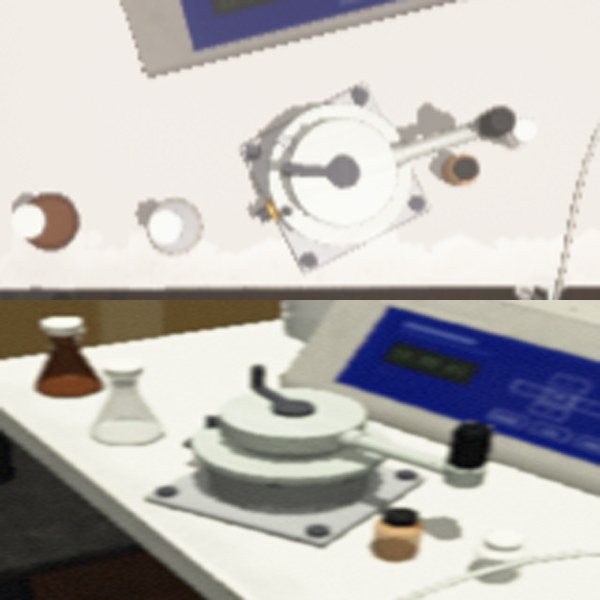

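The crop confirms the upright black knob, the lever tab on its clockwise side, the clear stoppered flask and the brown one farther left, the brown vial at crop (397,535), and the white one at (500,550). Next I check clearances.

```bash
python3 - <<'E'
from h import *
P=np.concatenate([cloud(arm.get_calibration(n),np.load(n+'.npz')['d']).reshape(-1,3) for n in("top","side")])
xs=np.arange(.3,.8,.05); ys=np.arange(.3,-.7,-.05)
print('y\\x',xs.round(2))
for y in ys:
    print(round(y,2),[int(1000*q[:,2].max()) if len(q:=P[(abs(P[:,0]-x)<.025)&(abs(P[:,1]-y)<.025)&(P[:,2]<.6)]) else None for x in xs])
E
```

```text
y\x [0.3  0.35 0.4  0.45 0.5  0.55 0.6  0.65 0.7  0.75]
0.3 [-14, -14, 24, 98, 3, 4, 4, 3, 220, 196]
0.25 [-729, -731, 29, 98, 3, 34, 127, 157, 158, 188]
0.2 [-729, -731, 42, 98, 3, 2, 116, 157, 158, 187]
0.15 [-731, -730, 3, 82, 133, 9, 93, 157, 158, 187]
0.1 [-732, -730, 68, 113, 134, 106, 71, 152, 158, 187]
0.05 [-730, -730, 12, 112, 112, 71, 54, 135, 158, 187]
0.0 [-732, -732, 3, 69, 145, 138, 27, 117, 157, 187]
-0.05 [-731, -735, 4, 37, 148, 146, 4, 92, 157, 187]
-0.1 [-731, 3, 44, 66, 77, 48, 4, 63, 88, 86]
-0.15 [-731, -729, 4, 3, 77, 171, 174, 172, 173, 184]
-0.2 [-733, -728, 2, 3, 4, 172, 172, 182, 185, 186]
-0.25 [-729, -735, 3, 35, 4, 171, 172, 188, 186, 186]
-0.3 [-728, -732, 3, 34, 5, 172, 185, 186, 186, 187]
-0.35 [-729, -734, 34, 32, 4, 172, 186, 187, 186, 188]
-0.4 [-732, -732, 31, 33, 4, 173, 186, 187, 187, 187]
-0.45 [-730, -732, 3, 34, 4, 174, 172, 187, 187, 187]
-0.5 [-732, -732, 33, 34, 31, 173, 172, 186, 188, 186]
-0.55 [-731, -732, 34, 35, 34, 171, 172, 172, 183, 187]
-0.6 [-730, -734, 34, 90, 80, 120, None, None, None, None]
-0.65 [-731, -730, 41, 59, 63, 38, None, None, None, None]
```

>>> drive_tool:
  motion:
    - {"delta_pos": [0, 0, 4], "delta_rot": [0, 0, 0], "hand": 0}
    - {"delta_pos": [1, 5, 9], "delta_rot": [0, 0, 0.1], "hand": 0}

```text
time_s: 0.3
ee_pos: [0.3011, -0.5739, 0.3052]
orientation: [-179.9, 0.2, 31.6]
force: [-0.3, -0.5, 1.3]
grip_width: 0.69
gripper_force: 0.0
```

>>> drive_tool:
  motion:
    - {"delta_pos": [1.4, 4.4, 0], "delta_rot": [0, 0, 0.083], "hand": 0}
    - {"delta_pos": [2.8, 8.7, 0], "delta_rot": [0, 0, 0.166], "hand": 0}
    - {"delta_pos": [4.2, 13, 0], "delta_rot": [0, 0, 0.25], "hand": 0}
    - {"delta_pos": [5.6, 17.4, 0], "delta_rot": [0, 0, 0.333], "hand": 0}
    - {"delta_pos": [7, 21.8, 0], "delta_rot": [0, 0, 0.416], "hand": 0}
    - {"delta_pos": [8.4, 26.1, 0], "delta_rot": [0, 0, 0.5], "hand": 0}
    - {"delta_pos": [9.8, 30.5, 0], "delta_rot": [0, 0, 0.58], "hand": 0}
    - {"delta_pos": [11.2, 34.8, 0], "delta_rot": [0, 0, 0.665], "hand": 0}
    - {"delta_pos": [12.6, 39.2, 0], "delta_rot": [0, 0, 0.75], "hand": 0}
    - {"delta_pos": [14, 43.5, 0], "delta_rot": [0, 0, 0.83], "hand": 0}
    - {"delta_pos": [15.4, 47.9, 0], "delta_rot": [0, 0, 0.915], "hand": 0}
    - {"delta_pos": [16.8, 52.2, 0], "delta_rot": [0, 0, 1.0], "hand": 0}
    - {"delta_pos": [18.2, 56.6, 0], "delta_rot": [0, 0, 1.08], "hand": 0}
    - {"delta_pos": [19.6, 61, 0], "delta_rot": [0, 0, 1.165], "hand": 0}
    - {"delta_pos": [21, 65.3, 0], "delta_rot": [0, 0, 1.25], "hand": 0}
    - {"delta_pos": [22.3, 69.6, -3], "delta_rot": [0, 0, 1.33], "hand": 0}
    - {"delta_pos": [22.3, 69.6, -5], "delta_rot": [0, 0, 1.33], "hand": 0}
    - {"delta_pos": [22.3, 69.6, -5], "delta_rot": [0, 0, 1.33], "hand": 0}

```text
time_s: 2.1
ee_pos: [0.525, 0.1256, 0.253]
orientation: [-179.6, -0.1, 108.2]
force: [-0.6, -0.7, -0.5]
grip_width: -0.002
gripper_force: 0.0
```

```bash
python3 - <<'E'
from h import *
s=arm.state(); print(s['ee_pos'],s['orientation'],s['joint_pos'],s['force'])
c,p,d=grab("wrist"); q=cloud(c,d); np.savez('w.npz',p=p,q=q); cv2.imwrite('pics/w1.png',p[...,::-1])
m=(q[...,2]>.109)&(q[...,2]<.114)&(np.hypot(q[...,0]-.483,q[...,1]-.081)<.06); print('lever+hub',q[m].mean(0) if m.any() else 0)
m=(q[...,2]>.12)&(q[...,2]<.137)&(np.hypot(q[...,0]-.485,q[...,1]-.125)<.03); print('tab',m.sum(),q[m].mean(0),q[m].min(0),q[m].max(0))
m=(q[...,2]>.14)&(q[...,2]<.149)&(np.hypot(q[...,0]-.52,q[...,1]+.032)<.05);print('knob',m.sum(),q[m].mean(0),q[m].min(0),q[m].max(0))
E
```

```text
[0.52498657 0.12557731 0.25298485] [-1.79593943e+02 -8.53229192e-02  1.08240879e+02] [ 15.00153682  17.76136092 -40.60565925 102.73349794  12.56086752
  64.5436425  -11.53593128] [-0.5700018  -0.738514   -0.47947605]
lever+hub [0.48420853 0.08786564 0.10999006]
tab 108 [0.48577583 0.12677341 0.1301185 ] [0.48213585 0.12150242 0.1201944 ] [0.48912892 0.13035021 0.13311372]<stdin>:6: RuntimeWarning: Mean of empty slice.
  ret = um.true_divide(
Traceback (most recent call last):
ValueError: zero-size array to reduction operation minimum which has no identity
```

View pics/w1.png

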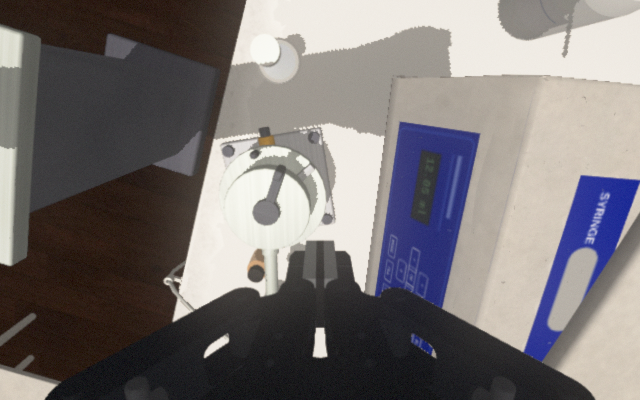

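The wrist view shows the hub at (266,211), the lever tab at (281,172), the clear flask at (272,55), and a free gap on the tab's right for the fingers.

>>> drive_tool:
  motion:
    - {"delta_pos": [0, 0, 0], "delta_rot": [0, 0, 0], "hand": 0}
    - {"delta_pos": [0, 0, 0], "delta_rot": [0, 0, 0], "hand": 0}

```text
time_s: 2.35
ee_pos: [0.5279, 0.1239, 0.2577]
orientation: [179.9, 0.1, 107.9]
force: [0.3, -1.0, -0.1]
grip_width: -0.001
gripper_force: 0.0
```

>>> drive_tool:
  motion:
    - {"delta_pos": [-0.5, 1.2, -4], "delta_rot": [0, 0, 0], "hand": 0}
    - {"delta_pos": [-1, 1.2, -8], "delta_rot": [0, 0, 0], "hand": 0}
    - {"delta_pos": [-1, 1.2, -11], "delta_rot": [0, 0, 0], "hand": 0}
    - {"delta_pos": [-1, 1.2, -13], "delta_rot": [0, 0, 0], "hand": 0}
    - {"delta_pos": [-1, 1.2, -14], "delta_rot": [0, 0, 0], "hand": 0}
    - {"delta_pos": [-1, 1.2, -14], "delta_rot": [0, 0, 0], "hand": 0}
    - {"delta_pos": [-1, 1.2, -14], "delta_rot": [0, 0, 0], "hand": 0}

```text
time_s: 3.05
ee_pos: [0.5182, 0.137, 0.1177]
orientation: [179.9, 0.0, 108.0]
force: [-0.4, 0.4, 0.1]
grip_width: -0.001
gripper_force: 0.0
```

>>> drive_tool:
  motion:
    - {"delta_pos": [-0.7, -0.2, 0], "delta_rot": [0, 0, 0], "hand": 0}
    - {"delta_pos": [-1.2, -0.4, 0], "delta_rot": [0, 0, 0], "hand": 0}
    - {"delta_pos": [-1.6, -0.5, 0], "delta_rot": [0, 0, 0], "hand": 0}
    - {"delta_pos": [-1.9, -0.6, 0], "delta_rot": [0, 0, 0], "hand": 0}
    - {"delta_pos": [-2.2, -0.7, 0], "delta_rot": [0, 0, 0], "hand": 0}
    - {"delta_pos": [-2.5, -0.8, 0], "delta_rot": [0, 0, 0], "hand": 0}

```text
time_s: 3.65
ee_pos: [0.4933, 0.1306, 0.1173]
orientation: [179.8, -0.1, 108.1]
force: [2.6, 3.9, 1.1]
grip_width: 0.0
gripper_force: 1.6
```

>>> drive_tool:
  motion:
    - {"delta_pos": [-0.3, -0.1, 0], "delta_rot": [0, 0, 0], "hand": 0}
    - {"delta_pos": [-0.6, -0.2, 0], "delta_rot": [0, 0, 0], "hand": 0}
    - {"delta_pos": [-0.9, -0.3, 0], "delta_rot": [0, 0, 0], "hand": 0}

```text
time_s: 3.95
ee_pos: [0.4825, 0.1252, 0.1161]
orientation: [-179.9, 0.0, 108.0]
force: [0.6, 0.1, 0.4]
grip_width: -0.002
gripper_force: 0.4
```

>>> drive_tool:
  motion:
    - {"delta_pos": [-0.3, -0.1, 0], "delta_rot": [0, 0, 0], "hand": 0}
    - {"delta_pos": [-0.6, -0.2, 0], "delta_rot": [0, 0, 0], "hand": 0}
    - {"delta_pos": [-0.6, -0.2, 0], "delta_rot": [0, 0, 0], "hand": 0}

```text
time_s: 4.25
ee_pos: [0.4761, 0.1231, 0.116]
orientation: [-179.9, 0.0, 108.0]
force: [-0.1, 0.4, 0.2]
grip_width: -0.003
gripper_force: 0.0
```

The force built up and then dropped away, so the lever has probably snapped over. I'll back off, rise and look.

>>> drive_tool:
  motion:
    - {"delta_pos": [1, 0.3, 0], "delta_rot": [0, 0, 0], "hand": 0}
    - {"delta_pos": [3, 0.5, 2], "delta_rot": [0, 0, 0], "hand": 0}
    - {"delta_pos": [4, 0, 6], "delta_rot": [0, 0, 0], "hand": 0}
    - {"delta_pos": [4.5, -3, 10], "delta_rot": [0, 0, 0], "hand": 0}
    - {"delta_pos": [4.5, -7, 12], "delta_rot": [0, 0, 0], "hand": 44}
    - {"delta_pos": [4.5, -11, 12], "delta_rot": [0, 0, 0], "hand": 44}
    - {"delta_pos": [4.5, -15.5, 12], "delta_rot": [0, 0, 0], "hand": 44}
    - {"delta_pos": [4.5, -15.5, 12], "delta_rot": [0, 0, 0], "hand": 44}
    - {"delta_pos": [4.5, -15.5, 12], "delta_rot": [0, 0, 0], "hand": 44}

```text
time_s: 5.15
ee_pos: [0.5226, -0.0323, 0.2362]
orientation: [180.0, -0.0, 107.9]
force: [0.0, 0.6, 1.2]
grip_width: 0.44
gripper_force: 0.0
```

```bash
python3 - <<'E'
from h import *
s=arm.state(); print(s['ee_pos'],s['orientation'],s['grip_width'])
c,p,d=grab("wrist"); q=cloud(c,d); cv2.imwrite('pics/w2.png',p[...,::-1])
def st(n,m):
    if m.any(): print(n,m.sum(),q[m].mean(0).round(4),q[m].min(0).round(4),q[m].max(0).round(4))
    else: print(n,'none')
C=np.array([.483,.082]); rr=np.hypot(q[...,0]-C[0],q[...,1]-C[1])
st('tab',(q[...,2]>.12)&(q[...,2]<.137)&(rr<.06))
hm=(q[...,2]>.107)&(q[...,2]<.114)&(rr<.022)&(p.max(2)<110); st('hub',hm)
st('knob',(q[...,2]>.138)&(q[...,2]<.149)&(np.hypot(q[...,0]-.52,q[...,1]+.032)<.04))
c,p,d=grab("side"); q=cloud(c,d)
dk=(np.hypot(q[...,0]-.517,q[...,1]+.035)<.03)&(q[...,2]>.11)&(q[...,2]<.15)&(p.max(2)<70); st('knob side',dk)
E
```

```text
[ 0.52264459 -0.03234719  0.23622277] [ 1.79996409e+02 -2.92742398e-02  1.07863758e+02] 0.4404584720839951
tab none
hub 1095 [0.4821 0.0837 0.1098] [0.4672 0.0689 0.1073] [0.4961 0.1016 0.1123]
knob 585 [ 0.5197 -0.031   0.1436] [ 0.5094 -0.0419  0.1381] [ 0.5306 -0.0217  0.1464]
knob side 186 [ 0.5145 -0.0386  0.1311] [ 0.5071 -0.0454  0.11  ] [ 0.5263 -0.0291  0.1479]
```

View pics/w2.png

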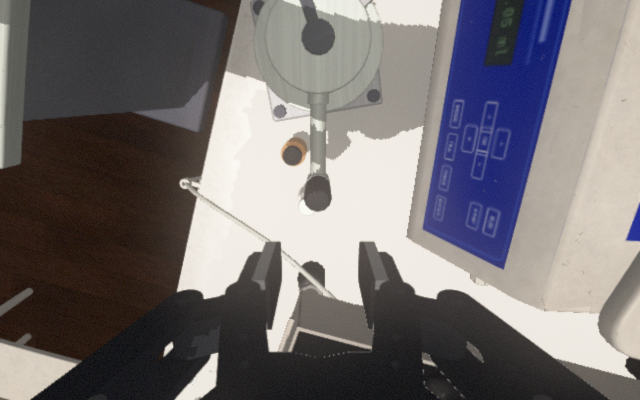

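The lever now points to the other side (pixel (305,5) against the hub at (318,37)), so it has flipped. The knob at (318,192) is measured at (0.520,-0.031).

>>> drive_tool:
  motion:
    - {"delta_pos": [-0.3, 0.1, -4], "delta_rot": [0, 0, 0], "hand": 44}
    - {"delta_pos": [-0.3, 0.1, -8], "delta_rot": [0, 0, 0], "hand": 44}
    - {"delta_pos": [-0.3, 0.1, -11], "delta_rot": [0, 0, 0], "hand": 44}
    - {"delta_pos": [-0.3, 0.1, -12.5], "delta_rot": [0, 0, 0], "hand": 44}
    - {"delta_pos": [-0.3, 0.1, -12.6], "delta_rot": [0, 0, 0], "hand": 44}
    - {"delta_pos": [-0.3, 0.1, -12.6], "delta_rot": [0, 0, 0], "hand": 15}
    - {"delta_pos": [-0.3, 0.1, -12.6], "delta_rot": [0, 0, 0], "hand": 15}
    - {"delta_pos": [-0.3, 0.1, -12.6], "delta_rot": [0, 0, 0], "hand": 15}
    - {"delta_pos": [-0.3, 0.1, -12.6], "delta_rot": [0, 0, 0], "hand": 15}
  newtons: 30

```text
time_s: 6.15
ee_pos: [0.52, -0.0292, 0.1115]
orientation: [179.8, 0.0, 108.1]
force: [0.9, 3.6, -0.5]
grip_width: 0.246
gripper_force: 30.1
```

>>> drive_tool:
  motion:
    - {"delta_pos": [-0.57, -0.17, 0], "delta_rot": [0, 0, -0.05], "hand": 15}
    - {"delta_pos": [-1.16, -0.32, 0], "delta_rot": [0, 0, -0.1], "hand": 15}
    - {"delta_pos": [-1.75, -0.43, 0], "delta_rot": [0, 0, -0.15], "hand": 15}
    - {"delta_pos": [-2.34, -0.52, 0], "delta_rot": [0, 0, -0.2], "hand": 15}
    - {"delta_pos": [-2.94, -0.57, 0], "delta_rot": [0, 0, -0.25], "hand": 15}
    - {"delta_pos": [-3.54, -0.6, 0], "delta_rot": [0, 0, -0.3], "hand": 15}
    - {"delta_pos": [-3.8, -0.6, 0], "delta_rot": [0, 0, -0.32], "hand": 15}
    - {"delta_pos": [-3.8, -0.6, 0], "delta_rot": [0, 0, -0.32], "hand": 15}

```text
time_s: 6.95
ee_pos: [0.4822, -0.0348, 0.1114]
orientation: [179.8, -0.1, 89.7]
force: [-0.0, 4.6, 1.8]
grip_width: 0.248
gripper_force: 30.2
```

>>> drive_tool:
  motion:
    - {"delta_pos": [0.83, 0.13, 0], "delta_rot": [0, 0, 0.07], "hand": 15}
    - {"delta_pos": [1.66, 0.22, 0], "delta_rot": [0, 0, 0.14], "hand": 15}
    - {"delta_pos": [2.48, 0.36, 0], "delta_rot": [0, 0, 0.21], "hand": 15}
    - {"delta_pos": [3.29, 0.56, 0], "delta_rot": [0, 0, 0.28], "hand": 15}
    - {"delta_pos": [4.08, 0.82, 0], "delta_rot": [0, 0, 0.35], "hand": 15}

```text
time_s: 7.45
ee_pos: [0.522, -0.0286, 0.1114]
orientation: [-179.9, 0.1, 109.8]
force: [-3.2, 0.6, 6.1]
grip_width: 0.24
gripper_force: 30.6
```

>>> drive_tool:
  motion:
    - {"delta_pos": [0.77, 0.31, 0], "delta_rot": [0, 0, 0.07], "hand": 15}
    - {"delta_pos": [1.52, 0.68, 0], "delta_rot": [0, 0, 0.14], "hand": 15}
    - {"delta_pos": [2.24, 1.1, 0], "delta_rot": [0, 0, 0.21], "hand": 15}
    - {"delta_pos": [2.93, 1.56, 0], "delta_rot": [0, 0, 0.28], "hand": 15}

```text
time_s: 7.85
ee_pos: [0.5513, -0.0137, 0.1114]
orientation: [-179.9, 0.1, 125.9]
force: [-4.0, -0.5, 6.4]
grip_width: 0.245
gripper_force: 30.6
```

>>> drive_tool:
  motion:
    - {"delta_pos": [0.24, 0.18, 0], "delta_rot": [0, 0, 0.025], "hand": 15}
    - {"delta_pos": [0.47, 0.37, 0], "delta_rot": [0, 0, 0.05], "hand": 15}
    - {"delta_pos": [0.7, 0.56, 0], "delta_rot": [0, 0, 0.075], "hand": 15}

```text
time_s: 8.15
ee_pos: [0.5583, -0.0084, 0.1114]
orientation: [-179.9, 0.1, 130.1]
force: [-3.7, -1.2, 6.7]
grip_width: 0.245
gripper_force: 30.7
```

>>> drive_tool:
  motion:
    - {"delta_pos": [0.23, 0.19, 0], "delta_rot": [0, 0, 0.025], "hand": 15}
    - {"delta_pos": [0.44, 0.4, 0], "delta_rot": [0, 0, 0.05], "hand": 15}

```text
time_s: 8.35
ee_pos: [0.5627, -0.0046, 0.1114]
orientation: [-179.9, 0.1, 132.9]
force: [-2.8, -1.7, 6.6]
grip_width: 0.247
gripper_force: 30.7
```

>>> drive_tool:
  motion:
    - {"delta_pos": [0.23, 0.22, 0], "delta_rot": [0, 0, 0.025], "hand": 15}
    - {"delta_pos": [0.43, 0.43, 0], "delta_rot": [0, 0, 0.05], "hand": 15}

```text
time_s: 8.55
ee_pos: [0.567, -0.0005, 0.1114]
orientation: [-179.8, 0.1, 135.8]
force: [-3.3, -2.4, 6.2]
grip_width: 0.244
gripper_force: 30.7
```

>>> drive_tool:
  motion:
    - {"delta_pos": [0.2, 0.23, 0], "delta_rot": [0, 0, 0.025], "hand": 15}
    - {"delta_pos": [0.39, 0.46, 0], "delta_rot": [0, 0, 0.05], "hand": 15}

```text
time_s: 8.75
ee_pos: [0.571, 0.0038, 0.1114]
orientation: [-179.8, 0.1, 138.6]
force: [-2.3, -3.2, 6.3]
grip_width: 0.245
gripper_force: 30.7
```

>>> drive_tool:
  motion:
    - {"delta_pos": [0.18, 0.24, 0], "delta_rot": [0, 0, 0.025], "hand": 15}
    - {"delta_pos": [0.36, 0.48, 0], "delta_rot": [0, 0, 0.05], "hand": 15}
    - {"delta_pos": [0.36, 0.48, 0], "delta_rot": [0, 0, 0.05], "hand": 15}

```text
time_s: 9.05
ee_pos: [0.5752, 0.0088, 0.1114]
orientation: [-179.9, 0.2, 141.5]
force: [-1.0, -2.1, 5.1]
grip_width: 0.244
gripper_force: 30.5
```

>>> drive_tool:
  motion:
    - {"delta_pos": [-0.55, -0.72, 0], "delta_rot": [0, 0, -0.075], "hand": 15}
    - {"delta_pos": [-1.13, -1.33, 0], "delta_rot": [0, 0, -0.145], "hand": 15}
    - {"delta_pos": [-1.76, -1.88, 0], "delta_rot": [0, 0, -0.215], "hand": 15}
    - {"delta_pos": [-2.42, -2.39, 0], "delta_rot": [0, 0, -0.285], "hand": 15}
    - {"delta_pos": [-3.11, -2.84, 0], "delta_rot": [0, 0, -0.355], "hand": 15}
    - {"delta_pos": [-3.83, -3.26, 0], "delta_rot": [0, 0, -0.425], "hand": 15}
    - {"delta_pos": [-4.59, -3.61, 0], "delta_rot": [0, 0, -0.495], "hand": 15}
    - {"delta_pos": [-5.36, -3.92, 0], "delta_rot": [0, 0, -0.565], "hand": 15}
    - {"delta_pos": [-6.16, -4.17, 0], "delta_rot": [0, 0, -0.635], "hand": 15}
    - {"delta_pos": [-6.97, -4.36, 0], "delta_rot": [0, 0, -0.705], "hand": 15}
    - {"delta_pos": [-7.79, -4.5, 0], "delta_rot": [0, 0, -0.775], "hand": 15}
    - {"delta_pos": [-8.62, -4.58, 0], "delta_rot": [0, 0, -0.845], "hand": 15}
    - {"delta_pos": [-9.33, -4.6, 0], "delta_rot": [0, 0, -0.905], "hand": 15}
    - {"delta_pos": [-9.33, -4.6, 0], "delta_rot": [0, 0, -0.905], "hand": 15}

```text
time_s: 10.45
ee_pos: [0.4817, -0.0348, 0.1114]
orientation: [179.9, 0.0, 89.7]
force: [0.7, 2.7, 3.4]
grip_width: 0.242
gripper_force: 30.3
```

```bash
python3 - <<'E'
from h import *
s=arm.state(); print(s['ee_pos'],s['force'])
c,p,d=grab("side"); p2=arm.grab_frame("top")[0]
s=p[170:310,260:420]; t=p2[160:250,280:420]
cv2.imwrite('pics/c2.png',np.hstack([cv2.resize(s,(400,350),interpolation=2),cv2.resize(t,(400,350),interpolation=2)])[...,::-1])
E
```

```text
[ 0.48172519 -0.03478673  0.11143033] [0.72637095 2.6827822  3.36977382]
```

View pics/c2.png

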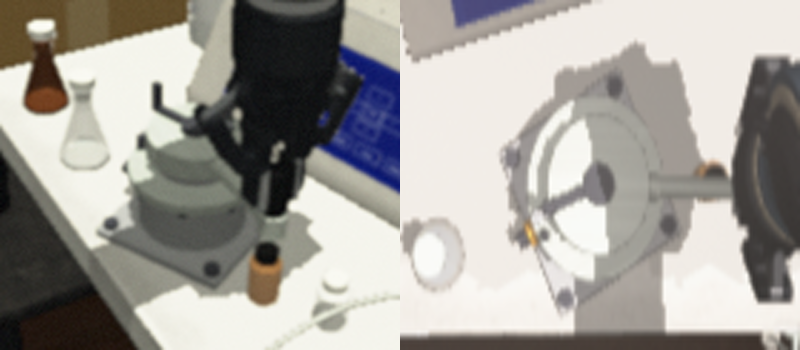

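The ratchet works and the lever has stayed on its loosening side (top crop: tab at about (553,215), left and below the handle's line). I'll look for the lug in depth to see how much plug travel is left.

```bash
python3 - <<'E'
from h import *
def lug(q,n):
    C=np.array([.483,.083]); dx=q[...,0]-C[0]; dy=q[...,1]-C[1]; r=np.hypot(dx,dy); a=np.degrees(np.arctan2(dy,dx))
    ann=(r>.046)&(r<.057)
    print(n,[(b,int(m.sum()),round(float(np.median(q[m][:,2])*1000),1)) for b in range(-60,180,6) if (m:=ann&(a>=b)&(a<b+6)&(q[...,2]>.06)&(q[...,2]<.09)).sum()>3])
lug(cloud(arm.get_calibration("top"),np.load('top.npz')['d']),'top0')
lug(np.load('w.npz')['q'],'w0')
c,p,d=grab("top"); lug(cloud(c,d),'top now')
E
```

```text
top0 [(-60, 6, 67.7), (-54, 6, 66.3), (-48, 7, 66.0), (-42, 7, 66.6), (-36, 8, 67.2), (-30, 7, 67.1), (-24, 6, 67.4), (-18, 9, 67.5), (-12, 7, 67.6), (-6, 8, 67.0), (0, 9, 67.1), (6, 8, 67.2), (12, 11, 66.3), (18, 10, 66.9), (24, 10, 67.2), (30, 9, 67.7), (36, 12, 67.8), (42, 9, 67.1), (48, 7, 76.0), (54, 11, 77.4), (60, 11, 67.8), (66, 10, 66.1), (72, 9, 66.6), (78, 9, 66.9), (84, 10, 67.4), (90, 9, 65.6), (96, 10, 67.5), (102, 8, 66.6), (108, 9, 67.1), (114, 9, 66.9), (120, 8, 80.3), (126, 9, 67.1), (132, 8, 67.1), (138, 7, 66.2), (144, 9, 66.6), (150, 8, 66.1), (156, 8, 67.1), (162, 7, 66.7), (168, 10, 65.9), (174, 9, 66.9)]
w0 [(-54, 4, 67.5), (-48, 10, 67.6), (-42, 15, 67.6), (-36, 25, 67.7), (-30, 26, 67.7), (-24, 38, 67.8), (-18, 43, 67.6), (-12, 44, 67.4), (-6, 50, 67.7), (0, 46, 67.7), (6, 49, 67.5), (12, 47, 67.6), (18, 49, 67.5), (24, 50, 67.6), (30, 49, 67.6), (36, 53, 67.6), (42, 54, 67.1), (48, 43, 67.7), (54, 60, 77.9), (60, 76, 68.1), (66, 59, 67.4), (72, 58, 67.3), (78, 57, 67.4), (84, 61, 67.4), (90, 61, 67.3), (96, 60, 67.3), (102, 58, 67.5), (108, 58, 67.4), (114, 56, 67.3), (120, 84, 76.3), (126, 34, 68.0), (132, 45, 67.5), (138, 52, 67.5), (144, 51, 67.4), (150, 53, 67.4), (156, 54, 67.3), (162, 48, 67.4), (168, 48, 67.4), (174, 53, 67.7)]
top now [(-60, 7, 66.1), (-54, 6, 67.3), (-48, 8, 66.4), (-42, 7, 66.6), (-36, 7, 67.1), (-30, 7, 67.3), (-24, 6, 66.5), (-18, 9, 67.4), (-12, 7, 67.4), (-6, 9, 66.5), (0, 9, 68.4), (6, 8, 66.7), (12, 11, 67.2), (18, 10, 67.1), (24, 10, 67.6), (30, 9, 67.4), (36, 9, 65.3), (42, 11, 67.3), (48, 9, 66.7), (54, 11, 67.0), (60, 10, 66.3), (66, 10, 67.7), (72, 10, 65.7), (78, 8, 66.4), (84, 10, 66.7), (90, 10, 66.1), (96, 9, 66.6), (102, 9, 76.7), (108, 9, 77.0), (114, 9, 65.3), (120, 8, 79.2), (126, 9, 67.2), (132, 8, 66.1), (138, 8, 65.9), (144, 9, 66.3), (150, 8, 66.2), (156, 8, 66.5), (162, 7, 67.0), (168, 9, 66.9), (174, 10, 66.0)]
```

The lug has moved from about 56° to about 107°, and the pin is at about 123°, so contact is roughly 0.1 rad of plug travel away. From here I go gently and feel.

>>> drive_tool:
  motion:
    - {"delta_pos": [0.42, 0.01, 0], "delta_rot": [0, 0, 0.035], "hand": 15}
    - {"delta_pos": [0.83, 0.03, 0], "delta_rot": [0, 0, 0.07], "hand": 15}
    - {"delta_pos": [0.83, 0.03, 0], "delta_rot": [0, 0, 0.07], "hand": 15}

```text
time_s: 10.9
ee_pos: [0.4916, -0.0346, 0.1114]
orientation: [179.8, 0.0, 93.8]
force: [1.1, 2.4, 5.0]
grip_width: 0.248
gripper_force: 30.6
```

>>> drive_tool:
  motion:
    - {"delta_pos": [0.3, 0.03, 0], "delta_rot": [0, 0, 0.025], "hand": 15}
    - {"delta_pos": [0.59, 0.06, 0], "delta_rot": [0, 0, 0.05], "hand": 15}
    - {"delta_pos": [0.59, 0.06, 0], "delta_rot": [0, 0, 0.05], "hand": 15}

```text
time_s: 11.2
ee_pos: [0.4972, -0.0341, 0.1114]
orientation: [179.8, 0.0, 96.7]
force: [1.2, 1.5, 6.8]
grip_width: 0.247
gripper_force: 30.6
```

>>> drive_tool:
  motion:
    - {"delta_pos": [0.3, 0.04, 0], "delta_rot": [0, 0, 0.025], "hand": 15}
    - {"delta_pos": [0.59, 0.09, 0], "delta_rot": [0, 0, 0.05], "hand": 15}
    - {"delta_pos": [0.59, 0.09, 0], "delta_rot": [0, 0, 0.05], "hand": 15}

```text
time_s: 11.5
ee_pos: [0.503, -0.0333, 0.1114]
orientation: [179.9, 0.0, 99.6]
force: [0.5, 1.2, 6.7]
grip_width: 0.244
gripper_force: 30.7
```

>>> drive_tool:
  motion:
    - {"delta_pos": [0.29, 0.06, 0], "delta_rot": [0, 0, 0.025], "hand": 15}
    - {"delta_pos": [0.58, 0.12, 0], "delta_rot": [0, 0, 0.05], "hand": 15}
    - {"delta_pos": [0.58, 0.12, 0], "delta_rot": [0, 0, 0.05], "hand": 15}

```text
time_s: 11.8
ee_pos: [0.5081, -0.0324, 0.1113]
orientation: [180.0, 0.1, 102.4]
force: [-1.5, 1.1, 8.3]
grip_width: 0.246
gripper_force: 30.8
```

>>> drive_tool:
  motion:
    - {"delta_pos": [0.29, 0.07, 0], "delta_rot": [0, 0, 0.025], "hand": 15}
    - {"delta_pos": [0.58, 0.14, 0], "delta_rot": [0, 0, 0.05], "hand": 15}
    - {"delta_pos": [0.58, 0.14, 0], "delta_rot": [0, 0, 0.05], "hand": 15}

```text
time_s: 12.1
ee_pos: [0.5138, -0.0311, 0.1113]
orientation: [180.0, 0.1, 105.2]
force: [-1.5, 1.1, 9.1]
grip_width: 0.249
gripper_force: 30.8
```

>>> drive_tool:
  motion:
    - {"delta_pos": [0.15, 0.04, 0], "delta_rot": [0, 0, 0.012], "hand": 15}
    - {"delta_pos": [0.29, 0.08, 0], "delta_rot": [0, 0, 0.025], "hand": 15}
    - {"delta_pos": [0.29, 0.08, 0], "delta_rot": [0, 0, 0.025], "hand": 15}

```text
time_s: 12.4
ee_pos: [0.5163, -0.0304, 0.1113]
orientation: [-180.0, 0.1, 106.7]
force: [-2.5, 0.6, 8.3]
grip_width: 0.246
gripper_force: 30.9
```

>>> drive_tool:
  motion:
    - {"delta_pos": [0.14, 0.04, 0], "delta_rot": [0, 0, 0.012], "hand": 15}
    - {"delta_pos": [0.28, 0.09, 0], "delta_rot": [0, 0, 0.025], "hand": 15}
    - {"delta_pos": [0.28, 0.09, 0], "delta_rot": [0, 0, 0.025], "hand": 15}

```text
time_s: 12.7
ee_pos: [0.5187, -0.0297, 0.1113]
orientation: [-179.9, 0.1, 108.1]
force: [-3.0, -0.1, 10.3]
grip_width: 0.246
gripper_force: 31.0
```

>>> drive_tool:
  motion:
    - {"delta_pos": [0.14, 0.05, 0], "delta_rot": [0, 0, 0.012], "hand": 15}
    - {"delta_pos": [0.28, 0.1, 0], "delta_rot": [0, 0, 0.025], "hand": 15}
    - {"delta_pos": [0.28, 0.1, 0], "delta_rot": [0, 0, 0.025], "hand": 15}

```text
time_s: 13.0
ee_pos: [0.5206, -0.0291, 0.1113]
orientation: [-179.8, 0.1, 109.4]
force: [-6.4, -1.4, 12.3]
grip_width: 0.245
gripper_force: 31.3
```

>>> drive_tool:
  motion:
    - {"delta_pos": [0.1, 0.03, 0], "delta_rot": [0, 0, 0.008], "hand": 15}
    - {"delta_pos": [0.19, 0.07, 0], "delta_rot": [0, 0, 0.015], "hand": 15}
    - {"delta_pos": [0.19, 0.07, 0], "delta_rot": [0, 0, 0.015], "hand": 15}

```text
time_s: 13.3
ee_pos: [0.5214, -0.0287, 0.1112]
orientation: [-179.7, 0.1, 110.3]
force: [-8.1, -0.9, 15.4]
grip_width: 0.247
gripper_force: 31.7
```

>>> drive_tool:
  motion:
    - {"delta_pos": [0.1, 0.03, 0], "delta_rot": [0, 0, 0.008], "hand": 15}
    - {"delta_pos": [0.19, 0.07, 0], "delta_rot": [0, 0, 0.015], "hand": 15}
    - {"delta_pos": [0.19, 0.07, 0], "delta_rot": [0, 0, 0.015], "hand": 15}

```text
time_s: 13.6
ee_pos: [0.5224, -0.0283, 0.1111]
orientation: [-179.5, 0.1, 111.2]
force: [-10.7, -1.9, 17.3]
grip_width: 0.244
gripper_force: 32.1
```

```bash
python3 - <<'E'
from h import *
s=arm.state(); print(s['ee_pos'],s['force'],s['moment'],s['tau'],s['orientation'])
E
```

```text
[ 0.52243156 -0.02826643  0.11111969] [-10.73378185  -1.876504    17.25993573] [-0.27959413  2.04533818 -0.32443825] [ -1.37549959 -32.10804462  -5.05984426 -18.80557358   0.67052722
  -2.84186661   0.31447101] [-1.79536883e+02  6.39191218e-02  1.11159533e+02]
```

>>> drive_tool:
  motion:
    - {"delta_pos": [0.1, 0.03, 0], "delta_rot": [0, 0, 0.005], "hand": 15}
    - {"delta_pos": [0.19, 0.07, 0], "delta_rot": [0, 0, 0.01], "hand": 15}
    - {"delta_pos": [0.19, 0.07, 0], "delta_rot": [0, 0, 0.01], "hand": 15}
    - {"delta_pos": [0.19, 0.07, 0], "delta_rot": [0, 0, 0.01], "hand": 15}
    - {"delta_pos": [0.19, 0.07, 0], "delta_rot": [0, 0, 0.01], "hand": 15}

```text
time_s: 14.1
ee_pos: [0.5235, -0.0279, 0.1111]
orientation: [-179.4, 0.1, 111.7]
force: [-13.6, -2.6, 19.3]
grip_width: 0.243
gripper_force: 32.6
```

>>> drive_tool:
  motion:
    - {"delta_pos": [0.05, 0.02, 0], "delta_rot": [0, 0, 0.002], "hand": 15}
    - {"delta_pos": [0.1, 0.04, 0], "delta_rot": [0, 0, 0.005], "hand": 15}
    - {"delta_pos": [0.1, 0.04, 0], "delta_rot": [0, 0, 0.005], "hand": 15}
    - {"delta_pos": [0.1, 0.04, 0], "delta_rot": [0, 0, 0.005], "hand": 15}
    - {"delta_pos": [0.1, 0.04, 0], "delta_rot": [0, 0, 0.005], "hand": 15}
    - {"delta_pos": [0.1, 0.04, 0], "delta_rot": [0, 0, 0.005], "hand": 15}

```text
time_s: 14.7
ee_pos: [0.524, -0.0277, 0.1111]
orientation: [-179.4, 0.1, 112.0]
force: [-14.3, -3.5, 20.7]
grip_width: 0.243
gripper_force: 33.0
```

```bash
python3 - <<'E'
from h import *
s=arm.state(); print(s['ee_pos'],s['force'])
c,p,d=grab("top"); q=cloud(c,d)
C=np.array([.483,.083]); dx=q[...,0]-C[0]; dy=q[...,1]-C[1]; r=np.hypot(dx,dy); a=np.degrees(np.arctan2(dy,dx))
m=(r>.046)&(r<.058)&(q[...,2]>.0725)&(q[...,2]<.09)&(a>85)&(a<140)
print(sorted((round(float(x),1),round(float(z)*1000)) for x,z in zip(a[m],q[m][:,2])))
t=p[160:250,280:420]; cv2.imwrite('pics/c3.png',cv2.resize(t,(700,450),interpolation=2)[...,::-1])
E
```

```text
[ 0.52398723 -0.02773251  0.11106887] [-14.28176503  -3.48143089  20.67827834]
[(111.6, 75), (112.2, 78), (112.6, 76), (114.8, 76), (114.9, 79), (116.0, 76), (116.0, 78), (117.2, 74), (117.2, 77), (118.3, 75), (118.6, 75), (119.6, 76), (121.0, 82), (121.9, 77), (122.5, 82), (123.3, 79), (124.9, 79), (125.6, 77), (126.6, 78), (127.1, 80)]
```

View pics/c3.png

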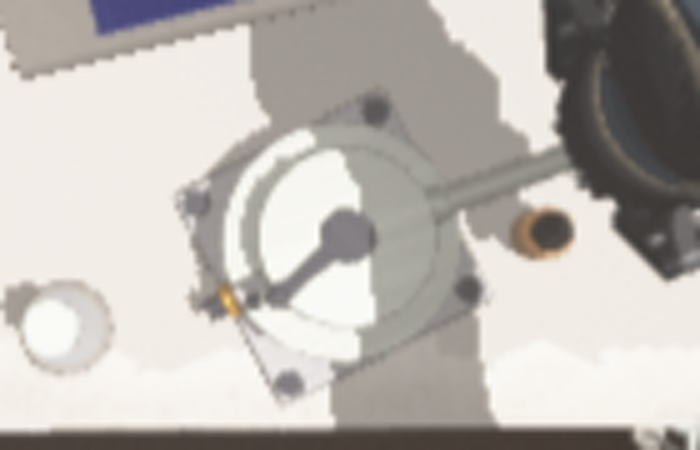

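The lug now sits against the pin (lug 112–119°, pin about 123°), with a steady 14.6 N or so at the knob. The lever tab at (275,293) is still on the loosening side. I'll unload, open the gripper and lift clear.

>>> drive_tool:
  motion:
    - {"delta_pos": [-0.3, -0.1, 0], "delta_rot": [0, 0, -0.02], "hand": 15}
    - {"delta_pos": [-0.6, -0.2, 0], "delta_rot": [0, 0, -0.04], "hand": 15}
    - {"delta_pos": [-0.8, -0.25, 0], "delta_rot": [0, 0, -0.06], "hand": 15}
    - {"delta_pos": [-0.8, -0.25, 0], "delta_rot": [0, 0, -0.06], "hand": 15}
    - {"delta_pos": [-0.8, -0.25, 0], "delta_rot": [0, 0, -0.06], "hand": 45}
    - {"delta_pos": [-0.8, -0.25, 0], "delta_rot": [0, 0, -0.06], "hand": 45}
    - {"delta_pos": [-0.8, -0.25, 0], "delta_rot": [0, 0, -0.06], "hand": 45}
    - {"delta_pos": [-0.8, -0.25, 1.5], "delta_rot": [0, 0, -0.06], "hand": 45}
    - {"delta_pos": [-0.8, -0.25, 4], "delta_rot": [0, 0, -0.06], "hand": 45}
    - {"delta_pos": [-0.8, -0.25, 8], "delta_rot": [0, 0, -0.06], "hand": 45}
    - {"delta_pos": [-0.8, -0.25, 11], "delta_rot": [0, 0, -0.06], "hand": 45}
    - {"delta_pos": [-0.8, -0.25, 11], "delta_rot": [0, 0, -0.06], "hand": 45}
    - {"delta_pos": [-0.8, -0.25, 11], "delta_rot": [0, 0, -0.06], "hand": 45}

```text
time_s: 16.05
ee_pos: [0.5204, -0.0279, 0.2215]
orientation: [179.9, 0.1, 108.6]
force: [0.0, 0.1, -1.1]
grip_width: 0.45
gripper_force: 0.0
```

```bash
python3 - <<'E'
from h import *
c,p,d=grab("top"); q=cloud(c,d)
C=np.array([.483,.083]); dx=q[...,0]-C[0]; dy=q[...,1]-C[1]; r=np.hypot(dx,dy); a=np.degrees(np.arctan2(dy,dx))
m=(r>.046)&(r<.058)&(q[...,2]>.0725)&(q[...,2]<.09)&(a>85)&(a<140)
print(np.sort(a[m]).round(1)); s=arm.state(); print(s['ee_pos'],s['force'])
t=p[160:250,280:420]; s=arm.grab_frame("side")[0][170:310,260:420]
cv2.imwrite('pics/c4.png',np.hstack([cv2.resize(s,(400,350),interpolation=2),cv2.resize(t,(400,350),interpolation=2)])[...,::-1])
E
```

```text
[111.1 111.6 112.2 112.6 113.7 114.8 114.9 116.  116.  117.2 117.3 118.4
 118.6 119.6 121.  121.9 122.5 123.3 124.9 125.5 126.6 127.1]
[ 0.51962887 -0.02808189  0.22030996] [-0.80330957  0.64457872 -0.70433701]
```

View pics/c4.png

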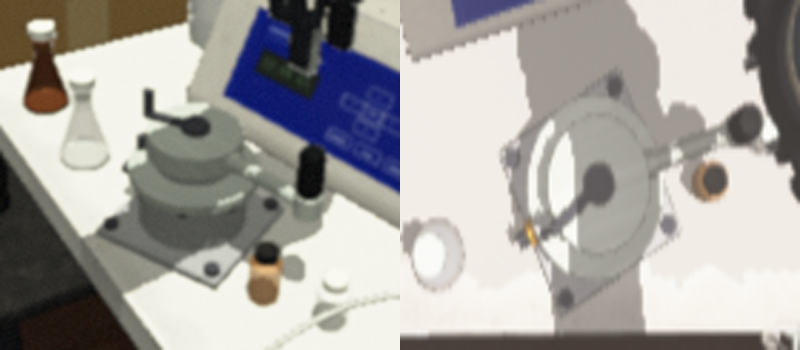

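The gripper is clear of everything, the lug is still at the pin, the lever is over, and the flask and vials are standing.

```bash
python3 -c "
from cell import arm
print(arm.sign_off())"
```

```text
the job is handed in; nothing more can be done
None
```

I flipped the lever to loosen, unscrewed the plug until its lug bore on the stop pin at about 14.6 N at the knob, then let go with the flask and vials still standing, and handed the job in; it gave no verdict.

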